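Latch and pin the signal box lid

ROBOT

A 6-joint arm with a two-finger parallel gripper is mounted at the origin on the work surface. World frame = base frame: x ahead of the robot, y to its left, z up, the work surface at z = 0. Lengths are in mm, angles in degrees, forces in N, time in s.
With the tool pointing down it reaches from about 275 to 725 mm from the base axis. Payload 5.6 kg.
Tool frame: the origin (TCP) lies on the mounting face of the last link; the fingertips stand 173 mm ahead of it and the grasp point (between the pads) lies 155 mm ahead of it (manip.grasp_offset is the distance from the TCP to the grasp point, in mm); z points along the fingers, y is the line along which they close (so a half turn about z gives the same grasp; the last joint's range is limited). The gripper opens to 85 mm and grips with 20 to 120 N. Pads are 22 mm wide; open, the fingers measure 114 mm over their backs; the gripper's body (76 mm by 85 mm) begins 54 mm behind the grasp point. The pads swing forward as they close: fully open they stand 13 mm farther back than shut.
Start: joints at [88.27, 14.616, 6.199, 0, -81.583, -16.306], TCP at [170.267, 522.975, 404.683] pointing down, gripper open.
Joint ranges: [-168.99, 168.99], [-69.2, 112.95], [-62.41, 85.93], [-164.36, 98.24], [-168.68, -3.75], [-174.98, 174.98]. Speed limits (degrees/s): [147.25, 147.25, 180, 180, 180, 180].

INTERFACE

Orientations are given as [roll, pitch, yaw] about the fixed x, y, z axes, in that order (R = Rz(yaw) Ry(pitch) Rx(roll)).
In Python, from plant import manip, snapshot, get_calibration gives the robot as it stands.
- The arm moves only by the tool arm_command, never from a script. Its argument "commands" is one flat list of numbers, 7 for each row, row after row: the shift along the world's x, y, z in m, then the turn, a rotation vector about the world's x, y, z in rad, then the opening, from -1 (shut) to 1 (fully open). In form: [dx, dy, dz, ax, ay, az, claw, dx, dy, dz, ax, ay, az, claw, ...]. A call has 1 to 12 rows; each row is the pose to reach, as a shift and turn from the pose commanded when the call began; what a row does not reach only later rows make up. A row lasts 1/10 s, in which the tool goes at most 50 mm and 8.59 degrees, less where a joint would pass 70% of its speed; a pose out of reach is approached as far as the arm can. A call with a gripper value outside its range is refused whole. The fingers move at their own pace and stop on an object; "grip_force" is the grip in N (left out, the last holds). Time passes only in rows, so rows that repeat a pose let the fingers close. It gives the time, the measured TCP pose, the force, the opening and the grip force at its end, in the units of the state.
- manip.sense(): the state, without advancing time (a new reading comes with each control period).
- snapshot(name): name is "scene" or "top"; returns (picture, depth): 400x640x3 uint8, red, green, blue; 400x640 float32, mm along the optical axis (not along the pixel's ray), 0 where there is no reading.
- get_calibration(name): a dict with "fx", "fy", "cx", "cy" (pixels), "extrinsics" (4x4, takes a point from world to camera coordinates). Camera axes: x right, y down, z forward; pixel columns grow to the right and rows downward; lengths in mm; the calibration is good to about 2 mm. A picture is of the moment at which its call begins. get_calibration takes no time and is no camera call.
- manip.hand_in(): hands the job in; it is judged then, once.
The state is a dict: "t": time; "qpos": joint angles; "qvel": joint speeds; "tau": joint torques, N m; "position": TCP position; "tool_rot": TCP orientation; "wrist_force": force on the tool from outside, world axes, zero at the start; "wrist_torque": the same for the moment, N m; "gripper_width": opening from 0.0 (shut) to 1.0 (fully open); "gripper_force": force on a finger pad.
Only numpy, scipy, OpenCV 4.12 (cv2) and the standard library are available. Lean on these libraries where they do the work, as an engineer would, in place of code of your own. Each camera call takes 0.05 s, during which the arm holds its last target. There are 200 camera calls.

TASK

Secure the signal box: press its springy lid down gently until you feel it bottom on the rubber buffer, and turn the T-handled latch a quarter turn anticlockwise (seen from above) until its forked blade is fully home under the lip of the keeper at the front. Then lock it: take the steel pin from its stand and put it down through the hole in the lip and the fork of the blade until its head sits on the lip, let go, and leave the other things on the shelf undisturbed.

Things in the scene. Friction and masses are not known exactly. Their poses are not given: they have to be found in the camera images.
- box: fixed white plastic signal box, 200 (x) x 160 (y) mm, walls 60 mm high with a foam gasket; origin: centre of underside, z up, front (latch side) is -x. In the middle of the front is a steel C-shaped keeper, 36 mm wide, with an overhanging lip and a black rubber buffer under the lid's front edge (top nominally 70 mm up). The whole keeper is set up to 8 mm higher or lower on each box: feel for it
- lid_hinge (a point): middle of the lid's hinge line (along the box's y) at the rear edge of the box, box-frame x = 100, z = 74 mm. The 8 mm white lid reaches 210 mm forward from it, 10 mm beyond the box's front; underside 70 mm above the shelf when level. Skirts 20 mm deep at its sides; a small chrome toggle and two black buttons stand on its rear half
- lid (a joint): lid angle, rad: 0 level, grows as the front rises. A spring holds it about 0.1 ajar; pressing it shut takes 3 to 10 N at the latch. It bottoms on the buffer anywhere from -0.04 to 0.04, depending on the keeper's height; once latched it springs back up 2.5 mm until the blade bears under the lip
- latch (a joint): angle of the latch on the lid, rad: 0 with its blade along the box's +y, 1.57 (end stop) with the blade along the box's -x, under the lip; grows anticlockwise from above; stays where it is left. Unless the lid is pressed down onto the buffer the blade fouls the lip or passes over it
- latch_grip (a point): centre of the steel T-handle: bar 50 mm long (along the blade = point y axis), 14 wide, 27 high, on the turning axis, which meets the lid at box-frame x = -65, y = 0; 131.5 mm above the shelf with the lid level. The blade lies 39.5 to 47.5 mm below, 26 mm wide, reaching 78 mm along point +y; its end (from 48 mm) is a fork with a 15 mm gap
- pin_hole (a point): point fixed on the box on the axis of the keeper's hole (13 mm square, vertical, through the 10 mm thick lip), 104.5 mm above the shelf, the nominal lip top; the real lip top is up to 8 mm higher or lower. Box-frame x = -129; the lip spans x -168 to -112. With the latch home the fork gap lies under it; 62 mm below it the keeper's foot
- pin: loose steel lock pin, 90 mm long, about 80 g; origin at its lower tip, z towards the head: shaft 9 mm diameter, 55 mm long, tapered tip, then a cylindrical head 24 mm diameter, 35 mm high with a flat shoulder beneath. It starts upright in the stand, its shoulder on the stand's top
- stand: aluminium block 75 x 75 x 70 mm high, fixed, a 14 mm vertical hole through its middle; origin at the centre of its underside
- speaker: loose small black cone speaker, 90 x 90 x 100 mm high, origin at the centre of its underside; leave alone
- fork: loose matte aluminium tuning fork standing on a round rubber foot 64 mm across, 168 mm tall, origin at the centre of its underside; leave alone
- piezo: loose clear acrylic holder 60 x 80 mm, 63 mm high, with an upright piezo disc; origin at the centre of its underside; leave alone
- cup: loose blue silicone suction cup, 68 mm across, 48 mm high, origin at the centre of its underside; leave alone

How it is judged:
By the outcome, as a careful person would: the job done as asked, in the order asked, and still so for the second after the job is handed in, with the robot touching nothing.
It also fails if it takes over 48 s, if anything falls off the work surface, if the arm or the gripper's body presses on something with over 40 N, if the wrist force passes 120 N, or if a joint passes its speed limit or range.

## Working session

There is one attempt and no reset: what is moved stays moved. The work goes in short steps, Python scripts to look and compute and a tool call to move; the robot and the scene stay as the last step left them, time stands still between calls to the robot, and variables do not carry over. Pictures are saved under pics/ and viewed, at most 10 in all, crops included, and the job is handed in when it is done.

Besides the shell and the picture viewer there is one more tool, called after ">>>" as name(argument=value, ...), one argument or row to a line, values as JSON. arm_command: Moves the arm, as the interface text tells. Its arguments: {"type":"object","properties":{"commands":{"type":"array"},"grip_force":{"type":"number"}},"required":["commands"]}

```bash
mkdir -p pics; ls; cat > h.py <<'E'
import numpy as np, cv2
from plant import manip, snapshot, get_calibration
def cloud(name):
    im,d=snapshot(name); c=get_calibration(name)
    v,u=np.mgrid[0:d.shape[0],0:d.shape[1]]
    P=np.stack([(u-c["cx"])/c["fx"]*d,(v-c["cy"])/c["fy"]*d,d,np.ones_like(d)],-1)
    W=(P@np.linalg.inv(np.array(c["extrinsics"])).T)[...,:3]
    W[d==0]=np.nan
    return im,d,W
E
python3 - <<'E'
from h import *
for n in("scene","top"):
    im,d,W=cloud(n); cv2.imwrite(f"pics/{n}1.png",im[...,::-1]); np.savez(f"{n}1.npz",im=im,d=d,W=W)
    E=np.linalg.inv(np.array(get_calibration(n)["extrinsics"])); print(n,E[:3,3].round(),E[:3,2].round(2))
print(manip.sense())
E
```

```text
pics
scene [1032. -631.  655.] [-0.44  0.7  -0.56]
top [ 383.   73. 1127.] [ 0.19 -0.02 -0.98]
{'t': 0.1, 'qpos': array([ 8.82706709e+01,  1.46491038e+01,  6.13813156e+00, -2.23272316e-02,
       -8.15846153e+01, -1.63061339e+01]), 'qvel': array([-0.06721439,  0.04433995,  0.20804599,  0.16771595, -0.05338423,
        0.01140238]), 'tau': array([-2.77549108e-03, -3.87602592e+01,  2.38475025e+01,  5.37784070e+00,
       -3.71670831e-03,  1.79352266e-08]), 'position': array([170.18324953, 522.84916199, 403.89634377]), 'tool_rot': array([ 1.79902057e+02, -5.64509572e-03, -1.80387441e+01]), 'wrist_force': array([0.56916554, 0.07616153, 0.58406817]), 'wrist_torque': array([ 0.01396604, -0.01337329, -0.02560927]), 'gripper_force': 0.0, 'gripper_width': 0.9992093860572953}
```

View pics/top1.png

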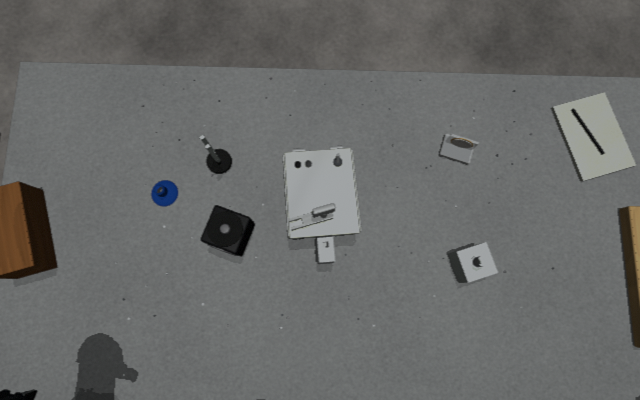

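View pics/scene1.png

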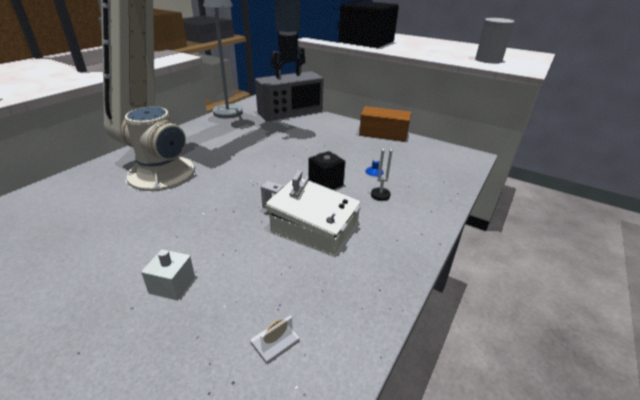

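The top view shows the box lid around (320,192), T-handle (323,210) with the blade to the left (+y), keeper lip (326,248) with its hole near (326,244). The stand with the pin is at (477,262), speaker (228,230), fork (218,160), cup (165,193) and piezo (459,148). The scene view agrees, with the lid ajar.

```bash
python3 - <<'E'
from h import *
for n in("top","scene"):
    z=np.load(n+"1.npz"); W=z["W"]; im=z["im"]
    Z=W[...,2]
    def reg(m,s):
        P=W[m]; 
        r=cv2.minAreaRect(P[:,:2].astype(np.float32)); print(n,s,m.sum(),"mean",P.mean(0).round(1),"rect",np.round(r[0],1),np.round(r[1],1),round(r[2],1),"z",np.percentile(P[:,2],[2,50,98]).round(1))
    fl=(abs(Z)<15)&(W[...,0]>200)&(W[...,0]<700)&(abs(W[...,1])<400); print(n,"floor",np.nanmedian(Z[fl]))
    if n=="top":
        win=lambda u0,u1,v0,v1:(np.arange(640)[None]>=u0)&(np.arange(640)[None]<u1)&(np.arange(400)[:,None]>=v0)&(np.arange(400)[:,None]<v1)
        reg(win(440,510,230,300)&(Z>62)&(Z<78),"stand")
        reg(win(440,510,230,300)&(Z>90),"pin")
        reg(win(280,365,140,240)&(Z>60)&(Z<112),"lid")
        reg(win(280,365,140,232)&(Z>125),"handle")
        reg(win(312,340,238,268)&(Z>90)&(Z<120),"lip")
        reg(win(195,260,200,260)&(Z>60),"speaker")
        reg(win(195,260,130,175)&(Z>20),"fork")
        print(Z[236:268,314:340:2].round()); print(Z[196:236:2,284:340:3].round())
    else:
        box=lambda x0,x1,y0,y1:(W[...,0]>x0)&(W[...,0]<x1)&(W[...,1]>y0)&(W[...,1]<y1)
        np.save("x.npy",0)
        reg(box(200,420,-300,-120)&(Z>62)&(Z<78),"stand")
        reg(box(200,420,-300,-120)&(Z>85),"pin")
        reg(box(250,650,-50,170)&(Z>115),"handle/toggle")
        reg(box(250,400,0,120)&(Z>90)&(Z<115),"lip")
for n in("top","scene"):
    im=np.load(n+"1.npz")["im"]
    a=im[135:275,270:375] if n=="top" else im[160:250,250:370]
    b=im[235:290,440:510] if n=="top" else im[240:300,135:200]
    h=lambda q:cv2.resize(q,(400,400),interpolation=cv2.INTER_CUBIC)
    cv2.imwrite(f"pics/{n}_crop.png",np.hstack([h(a),h(b)])[...,::-1])
E
```

```text
top floor 1.4460828332755682
top stand 1036 mean [ 442.1 -310.3   71. ] rect [ 442.7 -311.6] [75.  77.4] 18.4 z [65.7 71.1 75.6]
top pin 26 mean [ 441.5 -302.4   98.9] rect [ 442.6 -302.9] [22.4  7.9] 1.7 z [ 90.8  99.6 105.6]
top lid 5917 mean [598.3  54.2  90.8] rect [598.4  54.3] [227.5 167.3] 5.4 z [ 77.5  90.4 110. ]
top handle 209 mean [543.7  49.2 158.1] rect [544.1  48.9] [18.9 50.1] 16.5 z [134.  161.8 166.1]
top lip 360 mean [461.4  41.4  99.7] rect [463.   41.4] [54.5 36. ] 5.4 z [ 95.4  99.7 103.4]
top speaker 1697 mean [502.7 266.8 101.4] rect [504.6 270.7] [91.2 93.5] 70.7 z [ 69.5 103.6 109.2]
top fork 197 mean [684.7 308.8 105.2] rect [687.4 309.8] [49.8 54.1] 17.4 z [ 20.1 122.1 171.1]
[[ 97. 100.  94.  68.  65.  65.  67.  66.  63.   3.   2.   1.   0.]
 [  5.  67.  64.  65. 101. 101.  98. 101.  98. 101.   4.  -0.  -2.]
 [  2.  56.  98. 102.  98. 100. 100.  99. 102.  98.   3.   1.   4.]
 [  1.  41. 100.  99. 100. 101.  99.  98. 100. 101.  -1.  -1.  -1.]
 [ -0.  34.  99. 100. 100. 101.  98.  99. 100. 102.  -2.   0.  -1.]
 [ -1.  29. 101.  99.  95.  99.  99. 104.  98. 1
[... 3389 characters left out ...]
 [  3.  95. 102. 113. 111. 100. 100. 100.  99.  99. 102.  99. 100.  96.
  101. 100.  98. 101. 100.]
 [  5.  98. 103.  99.  98.  99. 101. 101. 103.  96. 101.  95. 101.  99.
  101.  99. 102. 103. 100.]
 [ -1.  -2. 100.  99. 100. 101.  98. 104. 101. 103.  99. 104. 102.  99.
  103. 100. 103. 100. 101.]
 [  4.   1. 102. 103. 100. 102. 101. 101. 101. 107. 104. 104. 104. 100.
   99. 101. 103. 101. 103.]]
scene floor 0.028234195836375875
scene stand 39 mean [ 408.1 -292.5   70.2] rect [ 408.6 -292.8] [25.1 13.8] 13.7 z [68.5 70.1 71.7]<stdin>:7: RuntimeWarning: Mean of empty slice.
  ret = um.true_divide(
Traceback (most recent call last):
IndexError: index -1 is out of bounds for axis 0 with size 0
```

```bash
cat > m.py <<'E'
from h import *
def win(u0,u1,v0,v1):
    m=np.zeros((400,640),bool); m[v0:v1,u0:u1]=1; return m
def plane(P):
    A=np.c_[P[:,:2],np.ones(len(P))]
    k=np.ones(len(P),bool)
    for _ in range(4):
        c=np.linalg.lstsq(A[k],P[k,2],rcond=None)[0]; k=abs(A@c-P[:,2])<6
    return c
def rect(P):
    r=cv2.minAreaRect(P[:,:2].astype(np.float32)); return np.round(r[0],1),np.round(r[1],1),round(r[2],2)
E
python3 - <<'E'
from m import *
z=np.load("top1.npz");W=z["W"].copy();im=z["im"];Z=W[...,2]
f=win(200,500,100,330)&(abs(Z)<12); fc=plane(W[f]); print("floor",fc)
W[...,2]-=W[...,:2]@fc[:2]+fc[2]; Z=W[...,2]
lid=win(290,352,170,235)&(Z>60)&(Z<104); c=plane(W[lid]); 
g=c[:2]; print("lid tilt",np.hypot(*g),"dir",np.degrees(np.arctan2(-g[1],-g[0])), "z at hinge/handle axis", c)
ht=win(280,365,190,232)&(Z>152); P=W[ht]; hp=plane(P); print("handle top",rect(P),P.mean(0),np.degrees(np.arctan2(*np.linalg.eigh(np.cov(P[:,:2].T))[1][::-1,1])))
bl=win(280,325,208,234)&(Z>104.5)&(Z<118); P=W[bl]; print("blade",rect(P),P.mean(0).round(1),np.degrees(np.arctan2(*np.linalg.eigh(np.cov(P[:,:2].T))[1][::-1,1])))
lip=win(312,342,236,268)&(Z>90)&(Z<108); P=W[lip]; print("lip",rect(P),np.median(P[:,2]))
lidm=win(275,370,140,240)&(Z>72)&(Z<108); print("lid",rect(W[lidm]))
st=win(440,510,230,300)&(Z>64)&(Z<76); print("stand",rect(W[st]))
pin=win(440,510,230,300)&(Z>96); print("pin",rect(W[pin]),W[pin].mean(0),pin.sum())
cam=np.linalg.inv(np.array(get_calibration("top")["extrinsics"]))[:3,3]
print(Z[252:274,466:490].round().astype(object))
h=lambda q:cv2.resize(q,(400,500),interpolation=cv2.INTER_CUBIC)
cv2.imwrite("pics/top_crop.png",np.hstack([h(im[185:275,280:352]),h(im[240:290,457:497])])[...,::-1])
E
```

```text
floor [-1.03850175e-03  6.00289136e-04  1.87723110e+00]
lid tilt 0.10487405942140769 dir 5.198064633335663 z at hinge/handle axis [-1.04442761e-01 -9.50147868e-03  1.52192075e+02]
handle top (array([545.9,  49.2]), array([15.4, 49.5]), 17.01) [545.29839312  49.10931655 160.72335781] 107.38619021105939
blade (array([529.5,  85.5]), array([27.1, 79. ]), 17.57) [527.4  85.5 110.1] 100.08619000990417
lip (array([465.2,  46.4]), array([59.9, 45.6]), 5.53) 98.27895382575554
lid (array([598.4,  54.3]), array([227.5, 167.3]), 5.43)
stand (array([ 442.8, -311.7]), array([75. , 77.1]), 18.38)
pin (array([ 442.6, -302.9]), array([22.4,  7.9]), 1.69) [ 442.15613832 -302.44108702  100.82034451] 16
[[70.0 71.0 72.0 71.0 70.0 69.0 70.0 72.0 70.0 65.0 71.0 69.0 74.0 66.0
  72.0 69.0 70.0 69.0 68.0 71.0 68.0 67.0 67.0 69.0]
 [68.0 71.0 69.0 69.0 70.0 70.0 69.0 68.0 73.0 69.0 70.0 72.0 69.0 69.0
  71.0 72.0 69.0 69.0 74.0 66.0 72.0 72.0 72.0 69.0]
 [68.0 71.0 68.0 68.0 74.0 72.0 71.0 70.0 71.0 70.0 71.0 70.0 69.0 70.0
  71.0 69.0 70.0 70.0 68.0 69.0 71.0 69.0 71.0 71.0]
 [73.0 68.0 66.0 67.0 68.0 72.0
[... 1655 characters left out ...]
.0 69.0 71.0 69.0 68.0
  71.0 69.0 70.0 70.0 71.0 70.0 71.0 74.0 68.0 68.0]
 [69.0 73.0 70.0 69.0 69.0 67.0 72.0 70.0 71.0 69.0 69.0 70.0 70.0 71.0
  74.0 69.0 73.0 72.0 67.0 70.0 71.0 69.0 70.0 74.0]
 [68.0 71.0 68.0 66.0 72.0 68.0 69.0 70.0 67.0 68.0 71.0 69.0 71.0 67.0
  68.0 71.0 69.0 72.0 68.0 66.0 68.0 70.0 69.0 68.0]
 [69.0 71.0 72.0 71.0 69.0 72.0 70.0 70.0 69.0 nan 70.0 67.0 71.0 70.0
  71.0 71.0 67.0 68.0 71.0 70.0 68.0 69.0 68.0 69.0]
 [73.0 68.0 71.0 67.0 72.0 71.0 69.0 68.0 66.0 69.0 71.0 70.0 68.0 71.0
  68.0 71.0 71.0 68.0 65.0 68.0 70.0 71.0 71.0 72.0]
 [68.0 67.0 70.0 72.0 71.0 71.0 71.0 67.0 66.0 71.0 70.0 71.0 69.0 70.0
  71.0 69.0 71.0 68.0 73.0 67.0 68.0 67.0 71.0 68.0]]
```

View pics/top_crop.png

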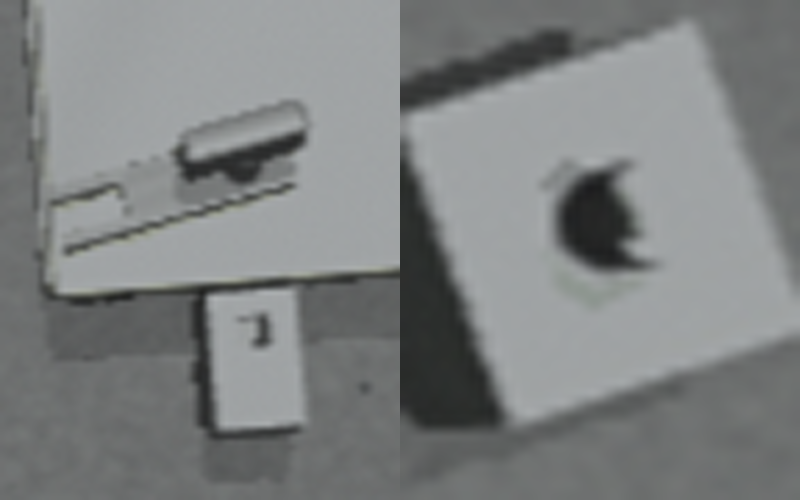

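The crop shows the handle bar turned about 12° from box y, the keeper hole, and the pin head's near side on the stand. Lip, lid and handle estimates agree: box origin ≈ (602.2, 54.5), yaw 5.4°, lip top ≈ 98.

```bash
cat > k.py <<'E'
import numpy as np
from scipy.spatial.transform import Rotation as R
B=np.array([602.2,54.5,0]); YAW=5.4
Rb=R.from_euler('z',YAW,degrees=True)
def tcp(theta,latch_deg,up=0,off=(0,0,0)):
    "TCP pose gripping the handle at lid angle theta, latch angle, 'up' mm along lid normal"
    Rl=Rb*R.from_rotvec([0,theta,0])
    g=B+Rb.apply([100,0,74])+Rl.apply([-165,0,57.5])+np.array(off)
    n=Rl.apply([0,0,1.])
    return g+n*(155+up), Rl*R.from_euler('z',latch_deg-90,degrees=True)*R.from_euler('x',180,degrees=True)
def delta(p0,r0,p1,r1): return np.r_[(p1-p0)/1000,(r1*r0.inv()).as_rotvec()].round(4)
E
python3 - <<'E'
from k import *
from m import *
p0=np.array([170.267,522.975,404.683]); r0=R.from_euler('xyz',[180,0,88.27-16.306-90],degrees=True)
p1,r1=tcp(.105,12,60); p2,r2=tcp(.105,12,0)
print(p1,r1.as_euler('xyz',degrees=True),delta(p0,r0,p1,r1)); print(delta(p1,r1,p2,r2))
z=np.load("top1.npz");W=z["W"];Z=W[...,2]-1.3
m=win(470,485,250,270)&(Z>80)&(Z<107); P=W[m]
from scipy.optimize import least_squares
s=least_squares(lambda c:np.hypot(P[:,0]-c[0],P[:,1]-c[1])-12,[442,-312],loss="soft_l1"); print("pin centre",s.x,s.fun.std())
E
```

```text
[566.82636991  51.15620747 362.29240621] [174.11447539   1.24861028 -72.66418872] [ 0.3966 -0.4718 -0.0424 -0.0589  0.0918 -0.9514]
[-0.0063 -0.0006 -0.0597  0.      0.      0.    ]
pin centre [ 442.88683221 -311.97331408] 0.5826610872071758
```

>>> arm_command(
  commands=[0.3966, -0.4718, -0.0424, -0.0589, 0.0918, -0.9514, 0.2, 0.3966, -0.4718, -0.0424, -0.0589, 0.0918, -0.9514, 0.2, 0.3966, -0.4718, -0.0424, -0.0589, 0.0918, -0.9514, 0.2, 0.3966, -0.4718, -0.0424, -0.0589, 0.0918, -0.9514, 0.2, 0.3966, -0.4718, -0.0424, -0.0589, 0.0918, -0.9514, 0.2, 0.3966, -0.4718, -0.0424, -0.0589, 0.0918, -0.9514, 0.2, 0.3966, -0.4718, -0.0424, -0.0589, 0.0918, -0.9514, 0.2, 0.3966, -0.4718, -0.0424, -0.0589, 0.0918, -0.9514, 0.2, 0.3966, -0.4718, -0.0424, -0.0589, 0.0918, -0.9514, 0.2, 0.3966, -0.4718, -0.0424, -0.0589, 0.0918, -0.9514, 0.2, 0.3966, -0.4718, -0.0424, -0.0589, 0.0918, -0.9514, 0.2, 0.3966, -0.4718, -0.0424, -0.0589, 0.0918, -0.9514, 0.2],
  grip_force=40,
)

```text
t: 1.3
position: [556.4, 62.9, 363.0]
tool_rot: [174.1, 1.3, -72.7]
wrist_force: [1.6, 1.4, 1.2]
gripper_width: 0.594
gripper_force: 0.0
```

>>> arm_command(
  commands=[0, 0, 0, 0, 0, 0, 0.2, 0, 0, 0, 0, 0, 0, 0.2],
)

```text
t: 1.5
position: [555.8, 63.8, 362.4]
tool_rot: [174.0, 1.3, -72.8]
wrist_force: [-0.5, -0.2, -0.1]
gripper_width: 0.601
gripper_force: 0.0
```

```bash
python3 - <<'E'
from k import *
from plant import manip
s=manip.sense(); p0=s["position"]; r0=R.from_euler('xyz',s["tool_rot"],degrees=True)
print(s["position"],s["tool_rot"],s["wrist_force"],s["t"])
for a in [(.105,12,30),(.105,12,0)]: print(a,delta(p0,r0,*tcp(*a)))
E
```

```text
[555.78758187  63.79533438 362.3812699 ] [173.99242545   1.26135811 -72.81574321] [-0.47715881 -0.16745769 -0.06374696] 1.5
(0.105, 12, 30) [ 0.0079 -0.0129 -0.0299  0.0004 -0.0021  0.0026]
(0.105, 12, 0) [ 0.0048 -0.0132 -0.0598  0.0004 -0.0021  0.0026]
```

>>> arm_command(
  commands=[0.0079, -0.0129, -0.0299, 0.0004, -0.0021, 0.0026, 0.2, 0.0079, -0.0129, -0.0299, 0.0004, -0.0021, 0.0026, 0.2, 0.007, -0.013, -0.04, 0.0004, -0.0021, 0.0026, 0.2, 0.006, -0.0131, -0.05, 0.0004, -0.0021, 0.0026, 0.2, 0.0048, -0.0132, -0.0598, 0.0004, -0.0021, 0.0026, 0.2, 0.0048, -0.0132, -0.0598, 0.0004, -0.0021, 0.0026, 0.2],
)

```text
t: 2.1
position: [559.4, 52.0, 302.3]
tool_rot: [174.1, 1.3, -72.5]
wrist_force: [-0.7, -0.4, 0.2]
gripper_width: 0.604
gripper_force: 0.0
```

```bash
python3 - <<'E'
from h import *
im,d,W=cloud("scene"); im2,_,_=cloud("top")
h=lambda q,w:cv2.resize(q,(w,400),interpolation=cv2.INTER_CUBIC)
cv2.imwrite("pics/g1.png",np.hstack([h(im[130:250,240:370],430),h(im2[150:270,275:375],330)])[...,::-1])
s=manip.sense(); print(s["position"],s["tool_rot"],s["wrist_force"])
E
```

```text
[560.16268341  51.81359276 303.86511475] [174.23651918   1.21793452 -72.48182714] [-0.1584805   0.16833914  0.80117818]
```

View pics/g1.png

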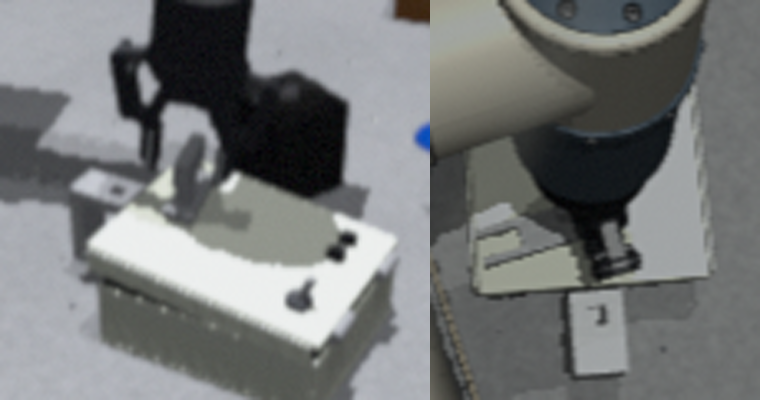

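The fingers straddle the T-handle (at ~(190,170) in the crop). Closing.

>>> arm_command(
  commands=[0, 0, 0, 0, 0, 0, -1, 0, 0, 0, 0, 0, 0, -1, 0, 0, 0, 0, 0, 0, -1, 0, 0, 0, 0, 0, 0, -1, 0, 0, 0, 0, 0, 0, -1, 0, 0, 0, 0, 0, 0, -1, 0, 0, 0, 0, 0, 0, -1],
  grip_force=50,
)

```text
t: 2.9
position: [561.2, 51.9, 304.0]
tool_rot: [174.4, 1.2, -72.5]
wrist_force: [5.0, 1.2, -2.9]
gripper_width: 0.159
gripper_force: 50.6
```

```bash
python3 - <<'E'
from k import *
from plant import manip
s=manip.sense(); p0=s["position"]; r0=R.from_euler('xyz',s["tool_rot"],degrees=True)
print(s["position"],s["tool_rot"],s["wrist_force"],s["wrist_torque"],s["t"],s["gripper_width"],s["gripper_force"])
print((p0-tcp(.105,12,0)[0]))
q=tcp(.105,12)
for th in [.08,.06,.04,.02,0,-.01,-.02,-.03,-.04]: print(th,delta(*q,*tcp(th,12)))
E
```

```text
[561.15718673  51.88325794 304.0457924 ] [174.42575539   1.23463914 -72.51122263] [ 5.02900309  1.24767517 -2.9302512 ] [ 0.44573475 -2.05496909 -0.03331485] 2.9 0.15914040763311235 50.55894747376442
[0.59133868 1.31884402 1.42293996]
0.08 [-0.0056 -0.0005 -0.0036  0.0024 -0.0249 -0.    ]
0.06 [-0.0101 -0.001  -0.0066  0.0042 -0.0448  0.    ]
0.04 [-0.0145 -0.0014 -0.0097  0.0061 -0.0647 -0.    ]
0.02 [-0.0188 -0.0018 -0.0129  0.008  -0.0846  0.    ]
0 [-0.0231 -0.0022 -0.0161  0.0099 -0.1045 -0.    ]
-0.01 [-0.0252 -0.0024 -0.0178  0.0108 -0.1145 -0.    ]
-0.02 [-0.0273 -0.0026 -0.0195  0.0118 -0.1244  0.    ]
-0.03 [-0.0293 -0.0028 -0.0212  0.0127 -0.1344  0.    ]
-0.04 [-0.0314 -0.003  -0.0229  0.0136 -0.1444 -0.    ]
```

>>> arm_command(
  commands=[-0.0028, -0.0003, -0.0018, 0.0012, -0.0125, 0, -1, -0.0056, -0.0005, -0.0036, 0.0024, -0.0249, 0, -1, -0.0079, -0.0008, -0.0051, 0.0033, -0.0349, 0, -1, -0.0101, -0.001, -0.0066, 0.0042, -0.0448, 0, -1, -0.0123, -0.0012, -0.0081, 0.0052, -0.0547, 0, -1, -0.0145, -0.0014, -0.0097, 0.0061, -0.0647, 0, -1, -0.0166, -0.0016, -0.0113, 0.007, -0.0746, 0, -1, -0.0188, -0.0018, -0.0129, 0.008, -0.0846, 0, -1, -0.021, -0.002, -0.0145, 0.009, -0.0945, 0, -1, -0.0231, -0.0022, -0.0161, 0.0099, -0.1045, 0, -1, -0.0231, -0.0022, -0.0161, 0.0099, -0.1045, 0, -1],
)

```text
t: 4.0
position: [537.9, 49.7, 288.9]
tool_rot: [-179.6, -0.1, -72.4]
wrist_force: [6.6, 2.2, 0.6]
gripper_width: 0.153
gripper_force: 50.9
```

```bash
cat > st.py <<'E'
from k import *
from plant import manip
s=manip.sense(); p0=s["position"]; r0=R.from_euler('xyz',s["tool_rot"],degrees=True)
n=-r0.apply([0,0,1.]); g=p0-155*n
print("t",s["t"],"p",p0.round(2),"rot",s["tool_rot"].round(2),"F",s["wrist_force"].round(2),"T",s["wrist_torque"].round(2),"w",round(s["gripper_width"],3))
print("grasp world",g.round(2),"box",Rb.inv().apply(g-B).round(2),"normal box",Rb.inv().apply(n).round(4))
b=Rb.inv().apply(g-B); print("theta from grasp", (np.arctan2(b[2]-74,-(b[0]-100))-np.arctan2(57.5,165)).round(4),"radius",np.hypot(b[2]-74,b[0]-100).round(1))
E
python3 st.py
```

```text
t 4.0 p [537.9   49.7  288.92] rot [-1.7956e+02 -7.0000e-02 -7.2410e+01] F [6.55 2.19 0.58] T [ 0.63 -1.62  0.  ] w 0.153
grasp world [539.08  49.88 133.93] box [-63.27   1.34 133.93] normal box [-7.7e-03 -4.0e-04  1.0e+00]
theta from grasp 0.0164 radius 173.9
```

>>> arm_command(
  commands=[-0.001, -0.0001, -0.0008, 0.0005, -0.005, 0, -1, -0.0021, -0.0002, -0.0017, 0.001, -0.01, 0, -1, -0.0032, -0.0003, -0.0025, 0.0015, -0.015, 0, -1, -0.0042, -0.0004, -0.0034, 0.002, -0.02, 0, -1, -0.0042, -0.0004, -0.0034, 0.002, -0.02, 0, -1],
)

```text
t: 4.5
position: [533.8, 49.3, 285.7]
tool_rot: [-178.5, -0.3, -72.4]
wrist_force: [6.1, 1.9, 2.2]
gripper_width: 0.153
gripper_force: 51.1
```

```bash
python3 st.py
```

```text
t 4.5 p [533.76  49.28 285.74] rot [-178.46   -0.31  -72.41] F [6.09 1.87 2.19] T [ 0.57 -1.24  0.02] w 0.153
grasp world [537.99  49.76 130.8 ] box [-64.37   1.32 130.8 ] normal box [-2.750e-02 -5.000e-04  9.996e-01]
theta from grasp -0.0026 radius 173.9
```

>>> arm_command(
  commands=[-0.0003, 0, -0.001, 0, -0.003, 0, -1, -0.0006, 0, -0.002, 0, -0.006, 0, -1, -0.0006, 0, -0.002, 0, -0.006, 0, -1],
)

```text
t: 4.8
position: [532.7, 49.3, 283.7]
tool_rot: [-178.2, -0.4, -72.4]
wrist_force: [1.3, 3.0, 8.4]
gripper_width: 0.152
gripper_force: 51.7
```

```bash
python3 st.py
```

```text
t 4.8 p [532.67  49.26 283.72] rot [-178.22   -0.38  -72.42] F [1.33 2.99 8.44] T [ 0.83 -0.24 -0.01] w 0.152
grasp world [537.58  49.72 128.79] box [-64.78   1.33 128.79] normal box [-0.0318 -0.      0.9995]
theta from grasp -0.0143 radius 173.7
```

>>> arm_command(
  commands=[-0.0003, 0, -0.001, 0, -0.003, 0, -1, -0.0003, 0, -0.001, 0, -0.003, 0, -1],
)

```text
t: 5.0
position: [532.1, 49.2, 283.1]
tool_rot: [-178.1, -0.4, -72.4]
wrist_force: [-0.8, 3.4, 9.5]
gripper_width: 0.155
gripper_force: 52.2
```

```bash
python3 st.py
```

```text
t 5.0 p [532.12  49.22 283.09] rot [-178.07   -0.43  -72.42] F [-0.81  3.39  9.51] T [0.91 0.45 0.04] w 0.155
grasp world [537.44  49.68 128.18] box [-64.92   1.3  128.18] normal box [-3.450e-02  3.000e-04  9.994e-01]
theta from grasp -0.0179 radius 173.6
```

>>> arm_command(
  commands=[0, 0, -0.001, 0, 0, 0, -1, 0, 0, -0.002, 0, 0, 0, -1, 0, 0, -0.002, 0, 0, 0, -1],
)

```text
t: 5.3
position: [532.0, 49.2, 282.9]
tool_rot: [-178.0, -0.5, -72.4]
wrist_force: [-6.9, 3.3, 21.0]
gripper_width: 0.156
gripper_force: 53.8
```

```bash
python3 st.py
```

```text
t 5.3 p [532.02  49.22 282.88] rot [-178.01   -0.46  -72.39] F [-6.91  3.32 20.99] T [1.17 2.4  0.05] w 0.156
grasp world [537.52  49.66 127.98] box [-64.84   1.27 127.98] normal box [-3.560e-02  5.000e-04  9.994e-01]
theta from grasp -0.0189 radius 173.5
```

```bash
cat >> st.py <<'E'
import sys
if len(sys.argv)>1:
    y0=float(sys.argv[1]); off=Rb.apply([0,y0,0])
    for a in np.arange(4,49,4):
        Q=R.from_rotvec(n*np.radians(a)); print(", ".join(f"{v:.4f}" for v in np.r_[(Q.apply(off)-off)/1000,Q.as_rotvec()])+", -1,")
E
python3 st.py 1.0
```

```text
t 5.3 p [532.02  49.22 282.88] rot [-178.01   -0.46  -72.39] F [-6.91  3.32 20.99] T [1.17 2.4  0.05] w 0.156
grasp world [537.52  49.66 127.98] box [-64.84   1.27 127.98] normal box [-3.560e-02  5.000e-04  9.994e-01]
theta from grasp -0.0189 radius 173.5
-0.0001, -0.0000, -0.0000, -0.0025, -0.0002, 0.0698, -1,
-0.0001, -0.0000, -0.0000, -0.0050, -0.0004, 0.1395, -1,
-0.0002, -0.0000, -0.0000, -0.0074, -0.0006, 0.2093, -1,
-0.0003, -0.0001, -0.0000, -0.0099, -0.0008, 0.2791, -1,
-0.0003, -0.0001, -0.0000, -0.0124, -0.0010, 0.3488, -1,
-0.0004, -0.0001, -0.0000, -0.0149, -0.0012, 0.4186, -1,
-0.0005, -0.0002, -0.0000, -0.0174, -0.0014, 0.4884, -1,
-0.0005, -0.0002, -0.0000, -0.0198, -0.0016, 0.5582, -1,
-0.0006, -0.0002, -0.0000, -0.0223, -0.0018, 0.6279, -1,
-0.0006, -0.0003, -0.0000, -0.0248, -0.0020, 0.6977, -1,
-0.0007, -0.0003, -0.0000, -0.0273, -0.0022, 0.7675, -1,
-0.0007, -0.0004, -0.0000, -0.0298, -0.0024, 0.8372, -1,
```

>>> arm_command(
  commands=[-0.0001, 0, 0, -0.0025, -0.0002, 0.0698, -1, -0.0001, 0, 0, -0.005, -0.0004, 0.1395, -1, -0.0002, 0, 0, -0.0074, -0.0006, 0.2093, -1, -0.0003, -0.0001, 0, -0.0099, -0.0008, 0.2791, -1, -0.0003, -0.0001, 0, -0.0124, -0.001, 0.3488, -1, -0.0004, -0.0001, 0, -0.0149, -0.0012, 0.4186, -1, -0.0005, -0.0002, 0, -0.0174, -0.0014, 0.4884, -1, -0.0005, -0.0002, 0, -0.0198, -0.0016, 0.5582, -1],
)

```text
t: 6.1
position: [530.8, 48.7, 282.8]
tool_rot: [-178.7, -1.5, -40.3]
wrist_force: [-10.1, 3.2, 23.9]
gripper_width: 0.154
gripper_force: 54.1
```

```bash
python3 st.py 1.0
```

```text
t 6.1 p [530.83  48.75 282.81] rot [-178.71   -1.51  -40.26] F [-10.07   3.18  23.9 ] T [ 1.04  3.61 -0.06] w 0.154
grasp world [536.2   48.78 127.9 ] box [-66.25   0.52 127.9 ] normal box [-0.0345  0.0031  0.9994]
theta from grasp -0.0218 radius 174.8
-0.0001, -0.0000, -0.0000, -0.0024, -0.0000, 0.0698, -1,
-0.0001, -0.0000, -0.0000, -0.0048, -0.0000, 0.1395, -1,
-0.0002, -0.0000, -0.0000, -0.0073, -0.0000, 0.2093, -1,
-0.0003, -0.0001, -0.0000, -0.0097, -0.0001, 0.2791, -1,
-0.0003, -0.0001, -0.0000, -0.0121, -0.0001, 0.3489, -1,
-0.0004, -0.0001, -0.0000, -0.0145, -0.0001, 0.4186, -1,
-0.0005, -0.0002, -0.0000, -0.0169, -0.0001, 0.4884, -1,
-0.0005, -0.0002, -0.0000, -0.0194, -0.0001, 0.5582, -1,
-0.0006, -0.0002, -0.0000, -0.0218, -0.0001, 0.6279, -1,
-0.0006, -0.0003, -0.0000, -0.0242, -0.0001, 0.6977, -1,
-0.0007, -0.0003, -0.0000, -0.0266, -0.0002, 0.7675, -1,
-0.0007, -0.0004, -0.0000, -0.0290, -0.0002, 0.8373, -1,
```

>>> arm_command(
  commands=[0, 0, 0, -0.0024, 0, 0.0698, -1, 0, 0, 0, -0.0048, 0, 0.1395, -1, 0, 0, 0, -0.0073, 0, 0.2093, -1, 0, 0, 0, -0.0097, 0, 0.2791, -1, 0, 0, 0, -0.0121, 0, 0.3489, -1, 0, 0, 0, -0.0145, 0, 0.4186, -1, 0, 0, 0, -0.0169, 0, 0.4884, -1, 0, 0, 0, -0.0194, 0, 0.5582, -1, 0, 0, 0, -0.0218, 0, 0.6279, -1, 0, 0, 0, -0.0242, 0, 0.6977, -1, 0, 0, 0, -0.0266, 0, 0.7675, -1, 0, 0, 0, -0.029, 0, 0.8373, -1],
)

```text
t: 7.3
position: [530.3, 47.3, 282.7]
tool_rot: [179.5, -1.9, 7.7]
wrist_force: [-12.4, -4.2, 25.3]
gripper_width: 0.155
gripper_force: 68.4
```

```bash
python3 st.py
```

```text
t 7.3 p [530.34  47.33 282.73] rot [179.47  -1.86   7.71] F [-12.43  -4.18  25.31] T [-1.11  3.83 -1.22] w 0.155
grasp world [535.52  46.6  127.82] box [-67.12  -1.59 127.82] normal box [-0.0329  0.0079  0.9994]
theta from grasp -0.0238 radius 175.6
```

>>> arm_command(
  commands=[0, 0, 0.0015, 0, 0, -0.015, -1, 0.0015, 0, 0.003, 0, 0, -0.025, -1, 0.002, 0, 0.004, 0, 0, -0.025, -1, 0.002, 0, 0.004, 0, 0, -0.025, -1],
)

```text
t: 7.7
position: [531.4, 47.4, 283.8]
tool_rot: [179.5, -1.6, 6.1]
wrist_force: [-7.9, -2.2, 10.8]
gripper_width: 0.152
gripper_force: 54.4
```

```bash
python3 st.py
```

```text
t 7.7 p [531.43  47.44 283.81] rot [179.54  -1.57   6.05] F [-7.86 -2.2  10.81] T [-0.7   3.   -0.39] w 0.152
grasp world [535.79  46.64 128.88] box [-66.85  -1.57 128.88] normal box [-0.0275  0.0078  0.9996]
theta from grasp -0.0176 radius 175.6
```

>>> arm_command(
  commands=[0, 0, 0, 0, 0, 0, 0.2, 0, 0, 0, 0, 0, 0, 0.2, 0, 0, 0, 0, 0, 0, 0.2, 0, 0, 0.03, 0, 0, 0, 0.2, 0, 0, 0.07, 0, 0, 0, 0.2, 0, 0, 0.11, 0, 0, 0, 0.2, 0, -0.05, 0.12, 0, 0, 0, 0.2, 0, -0.1, 0.12, 0, 0, 0, 0.2, 0, -0.15, 0.12, 0, 0, 0, 0.2, 0, -0.2, 0.12, 0, 0, 0, 0.2, 0, -0.2, 0.12, 0, 0, 0, 0.2],
)

```text
t: 8.8
position: [532.9, -155.9, 402.5]
tool_rot: [179.6, -1.8, 5.8]
wrist_force: [-0.2, 0.3, 0.9]
gripper_width: 0.601
gripper_force: 0.0
```

```bash
python3 - <<'E'
from m import *
im,d,W=cloud("top"); im2,d2,W2=cloud("scene"); np.savez("top2.npz",im=im,W=W); Z=W[...,2]-1.5
h=lambda q,w:cv2.resize(q,(w,400),interpolation=cv2.INTER_CUBIC)
cv2.imwrite("pics/l2.png",np.hstack([h(im2[160:250,250:370],400),h(im[150:270,275:375],330)])[...,::-1])
ht=win(280,365,190,240)&(Z>128); P=W[ht]; print("handle",rect(P),P.mean(0).round(1))
print(Z[236:252,314:342].round().astype(int))
lid=win(290,352,150,200)&(Z>60)&(Z<104); c=plane(W[lid]); print(c)
E
python3 st.py
```

```text
handle (array([491.6,  43.3]), array([129.9,  47.6]), 22.76) [469.6  36.1 595. ]
[[                  77                   77                   75
                    72                   76                   90
                    86                   88                   88
                    89                   87                   89
                    89                   91                   90
                    89                   73                   74
                    73                   71                   77
                    74                   74                  605
                   611                  618                  624
                   627]
 [                  77                   75                   73
                    73                   77                   90
                    88                  101                   98
                    98                  102                   99
                   101                  102                   98
                    98                   98                   98
                    
[... 8390 characters left out ...]
      96                  101                   96
                   101                   96 -9223372036854775808
                   623                  629                  630
                   622                    2                    0
                    -3                  611                  619
                   625]]
[ 1.66929518e-02 -2.33173296e-03  6.79749545e+01]
t 8.9 p [ 533.36 -152.37  402.56] rot [179.67  -1.8    5.97] F [-0.37  0.22  0.32] T [ 0.01  0.14 -0.  ] w 0.601
grasp world [ 538.3  -152.76  247.64] box [ -83.13 -200.32  247.64] normal box [-0.0315  0.0055  0.9995]
theta from grasp 0.4235 radius 252.4<stdin>:6: RuntimeWarning: invalid value encountered in cast
```

View pics/l2.png

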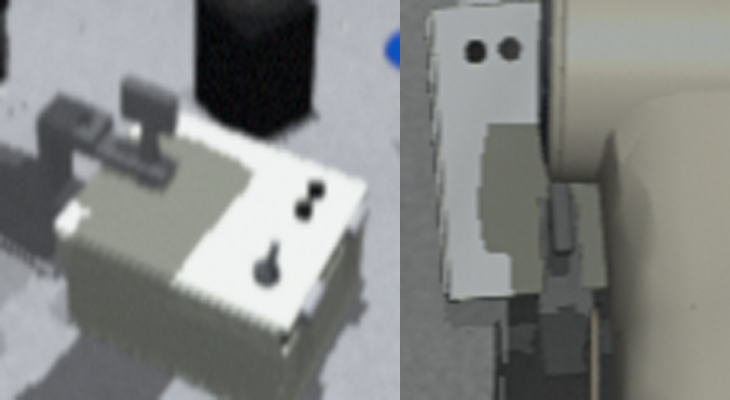

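Latched: the lid is closed, the handle bar is along box x, blade under the lip, and the fork gap opens under the hole (foot seen at z≈35, pixels 322–327, 242–247). Now the pin.

>>> arm_command(
  commands=[-0.0894, -0.1604, -0.0776, 0.0025, 0.0319, 0, 0.2, -0.0894, -0.1604, -0.0776, 0.0025, 0.0319, 0, 0.2, -0.0894, -0.1604, -0.0776, 0.0025, 0.0319, 0, 0.2, -0.0894, -0.1604, -0.0776, 0.0025, 0.0319, 0, 0.2, -0.0894, -0.1604, -0.0776, 0.0025, 0.0319, 0, 0.2, -0.0894, -0.1604, -0.0776, 0.0025, 0.0319, 0, 0.2, -0.0894, -0.1604, -0.0776, 0.0025, 0.0319, 0, 0.2],
)

```text
t: 9.6
position: [445.1, -310.5, 326.1]
tool_rot: [180.0, -0.1, 6.2]
wrist_force: [0.1, 0.3, 0.4]
gripper_width: 0.601
gripper_force: 0.0
```

```bash
python3 st.py; python3 - <<'E'
from h import *
im2,_,_=cloud("scene"); im,_,W=cloud("top"); np.savez("top3.npz",im=im,W=W)
cv2.imwrite("pics/p3.png",cv2.resize(im2[180:320,90:250],(640,560),interpolation=cv2.INTER_CUBIC)[...,::-1])
E
```

```text
t 9.6 p [ 445.05 -310.51  326.13] rot [ 1.7996e+02 -1.2000e-01  6.2300e+00] F [0.11 0.32 0.37] T [ 0.02 -0.01 -0.02] w 0.601
grasp world [ 445.38 -310.6   171.13] box [-190.49 -348.72  171.13] normal box [-2.e-03  8.e-04  1.e+00]
theta from grasp -0.0126 radius 306.3
```

View pics/p3.png

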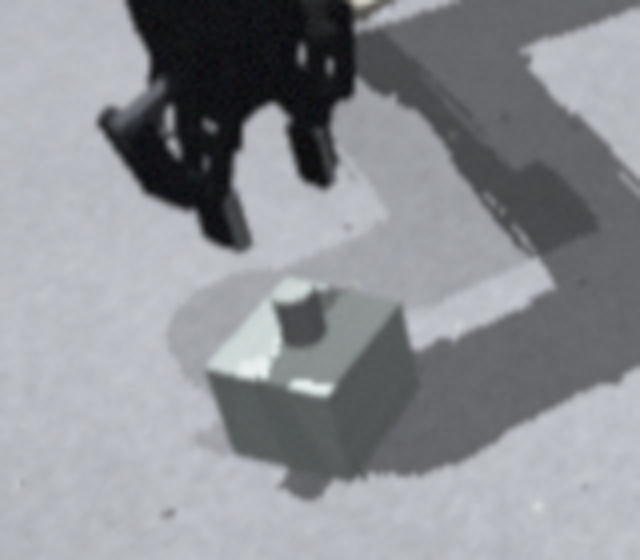

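The pin stands upright in the stand, with the fingers above and either side of it. Descending.

>>> arm_command(
  commands=[0, 0, -0.03, 0, 0, 0, 0.2, 0, 0, -0.06, 0, 0, 0, 0.2, 0, 0, -0.077, 0, 0, 0, 0.2, 0, 0, -0.077, 0, 0, 0, 0.2],
)

```text
t: 10.1
position: [444.0, -310.3, 246.5]
tool_rot: [-179.9, 0.2, 6.2]
wrist_force: [-1.2, 0.0, -0.4]
gripper_width: 0.602
gripper_force: 0.0
```

```bash
python3 st.py
```

```text
t 10.1 p [ 444.   -310.27  246.52] rot [-1.7988e+02  1.6000e-01  6.2000e+00] F [-1.19  0.02 -0.4 ] T [-0.    0.03  0.03] w 0.602
grasp world [ 443.54 -309.98   91.52] box [-192.26 -347.93   91.52] normal box [ 0.0028 -0.0021  1.    ]
theta from grasp -0.2754 radius 292.8
```

>>> arm_command(
  commands=[0, 0, 0, 0, 0, 0, -1, 0, 0, 0, 0, 0, 0, -1, 0, 0, 0, 0, 0, 0, -1, 0, 0, 0, 0, 0, 0, -1, 0, 0, 0, 0, 0, 0, -1, 0, 0, 0, 0, 0, 0, -1],
  grip_force=40,
)

```text
t: 10.7
position: [444.9, -311.7, 250.4]
tool_rot: [179.9, -0.3, 6.1]
wrist_force: [-0.4, 2.1, 6.2]
gripper_width: 0.265
gripper_force: 39.5
```

```bash
python3 st.py
```

```text
t 10.7 p [ 444.94 -311.74  250.44] rot [179.88  -0.26   6.15] F [-0.44  2.05  6.19] T [ 0.77 -0.21  0.04] w 0.265
grasp world [ 445.68 -311.99   95.44] box [-190.31 -350.13   95.44] normal box [-0.0046  0.0021  1.    ]
theta from grasp -0.2616 radius 291.1
```

>>> arm_command(
  commands=[0, 0, 0.02, 0, 0, 0, -1, 0, 0, 0.06, 0, 0, 0, -1, 0, 0, 0.1, 0, 0, 0, -1, 0, 0, 0.12, 0, 0, 0, -1, 0, 0.05, 0.12, 0, 0, 0, -1, 0.01, 0.1, 0.12, 0, 0, 0, -1, 0.01, 0.145, 0.12, 0, 0, 0, -1, 0.01, 0.19, 0.12, 0, 0, 0, -1, 0.02, 0.235, 0.12, 0, 0, 0, -1, 0.02, 0.27, 0.12, 0, 0, 0, -1, 0.03, 0.3, 0.12, 0, 0, 0, -1, 0.03, 0.3, 0.12, 0, 0, 0, -1],
)

```text
t: 11.9
position: [474.6, -8.9, 368.7]
tool_rot: [-180.0, -0.1, 6.3]
wrist_force: [-1.9, -0.5, -1.4]
gripper_width: 0.26
gripper_force: 40.3
```

```bash
python3 st.py; python3 - <<'E'
from m import *
im2,d2,W2=cloud("scene"); im,d,W=cloud("top"); np.savez("top4.npz",im=im,W=W);np.savez("scene4.npz",im=im2,W=W2)
h=lambda q:cv2.resize(q,(390,390),interpolation=cv2.INTER_CUBIC)
cv2.imwrite("pics/p4.png",np.hstack([h(im2[130:250,200:320]),h(im[190:290,275:375])])[...,::-1])
E
```

```text
t 11.9 p [474.59  -8.92 368.72] rot [-1.7997e+02 -1.0000e-01  6.3200e+00] F [-1.87 -0.47 -1.38] T [-0.08  0.08  0.03] w 0.26
grasp world [474.85  -8.82 213.72] box [-132.75  -51.05  213.72] normal box [-1.7e-03 -5.0e-04  1.0e+00]
theta from grasp 0.2053 radius 271.5
```

View pics/p4.png

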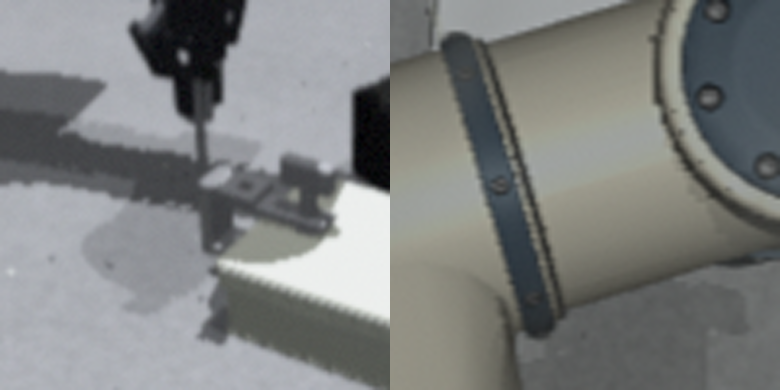

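```bash
python3 - <<'E'
from m import *
from scipy.ndimage import label
c=get_calibration("top"); E=np.linalg.inv(np.array(c["extrinsics"])); o=E[:3,3]
def ray(u,v,z):
    d=np.stack([(u-c["cx"])/c["fx"],(v-c["cy"])/c["fy"],np.ones_like(u)],-1)@E[:3,:3].T
    return o+d*((z-o[2])/d[...,2])[...,None]
for f in("top1.npz","top2.npz"):
    Z=np.load(f)["W"][...,2]-1.5
    m=win(317,331,238,252)&(Z<75)
    l,n=label(m); k=np.argmax(np.bincount(l.ravel())[1:])+1; v,u=np.nonzero(l==k)
    P=ray(u.astype(float),v.astype(float),98+1.5); print(f,len(u),"hole",P.mean(0).round(2),rect(P))
    m2=win(312,342,237,265)&(Z>92)&(Z<106); v,u=np.nonzero(m2); P=ray(u.astype(float),v.astype(float),99.5); l2=P[:,:2]
    # lip sides: per-row edges
    e=[(P[v==r,:2].max(0)[1],P[v==r,:2].min(0)[1],P[v==r,0].mean()) for r in np.unique(v) if (v==r).sum()>10]; e=np.array(e); print("lip mid y",((e[:,0]+e[:,1])/2)[4:22:3].round(1),"x",e[4:22:3,2].round(1),"width",np.median(e[:,0]-e[:,1]))
print("px mm",ray(np.array([320.,321]),np.array([245.,245]),99.5)[:,1])
# pin head in top3/top1: arc extents in x
W=np.load("top1.npz")["W"];Z=W[...,2]-1.5
m=win(466,490,250,270)&(Z>78)&(Z<108);P=W[m];print("pin x ext",np.percentile(P[:,0],[0,3,50,97,100]).round(1),"y",np.percentile(P[:,1],[0,50,100]).round(1))
# scene: pin shaft and hole
z=np.load("scene4.npz");W=z["W"];m=(abs(W[...,0]-474)<25)&(abs(W[...,1]+9)<25)&(W[...,2]>138)&(W[...,2]<180);P=W[m];print("shaft",len(P),np.median(P,0).round(1),P.std(0).round(1))
E
```

```text
top1.npz 31 hole [474.8  43.1  99.5] (array([474.1,  43.3]), array([11.3, 11.3]), 1.01)
lip mid y [43.5 41.  40.9 40.8 40.7 39.5] x [482.  468.5 461.8 455.  448.3 441.6] width 33.85133942988169
top2.npz 31 hole [474.8  43.1  99.5] (array([474.1,  43.3]), array([11.3, 11.3]), 1.01)
lip mid y [43.5 44.3 44.2 44.1 44.  42.8] x [482.  463.9 457.2 450.5 443.8 437.1] width 27.042716852988814
px mm [53.49747399 51.23779651]
pin x ext [431.5 431.8 441.4 452.6 454. ] y [-307.7 -301.6 -299. ]
shaft 46 [474.4 -11.5 158.4] [ 2.3  2.3 11.1]
```

>>> arm_command(
  commands=[0.002, 0.0504, 0, 0, 0, 0, -1, 0.002, 0.0504, 0, 0, 0, 0, -1, 0.002, 0.0504, -0.015, 0, 0, 0, -1, 0.002, 0.0504, -0.03, 0, 0, 0, -1, 0.002, 0.0504, -0.03, 0, 0, 0, -1, 0.002, 0.0504, -0.03, 0, 0, 0, -1, 0.002, 0.0504, -0.03, 0, 0, 0, -1],
)

```text
t: 12.7
position: [476.4, 38.3, 339.6]
tool_rot: [180.0, -0.1, 6.1]
wrist_force: [0.2, 0.2, -1.0]
gripper_width: 0.264
gripper_force: 40.4
```

```bash
python3 st.py; python3 - <<'E'
from m import *
im2,d2,W2=cloud("scene"); np.savez("scene5.npz",im=im2,W=W2)
cv2.imwrite("pics/p5.png",cv2.resize(im2[150:220,235:315],(640,560),interpolation=cv2.INTER_CUBIC)[...,::-1])
W=W2; m=(abs(W[...,0]-476)<25)&(abs(W[...,1]-41)<25)&(W[...,2]>110)&(W[...,2]<155);P=W[m];print("shaft",len(P),np.median(P,0).round(1))
m=(abs(W[...,0]-463)<45)&(abs(W[...,1]-41)<35)&(abs(W[...,2]-98)<4);P=W[m];print("lip",rect(P),len(P),np.median(P,0))
E
```

```text
t 12.7 p [476.38  38.25 339.57] rot [ 1.7998e+02 -1.4000e-01  6.0800e+00] F [ 0.19  0.22 -1.02] T [ 0.03 -0.01 -0.  ] w 0.264
grasp world [476.77  38.24 184.57] box [-126.4    -4.38  184.57] normal box [-2.5e-03  3.0e-04  1.0e+00]
theta from grasp 0.119 radius 252.0
shaft 44 [476.8  35.5 133.2]
lip (array([464.8,  38.9]), array([56.7, 42.5]), 4.03) 147 [467.51280941  35.49741255  98.12063891]
```

View pics/p5.png

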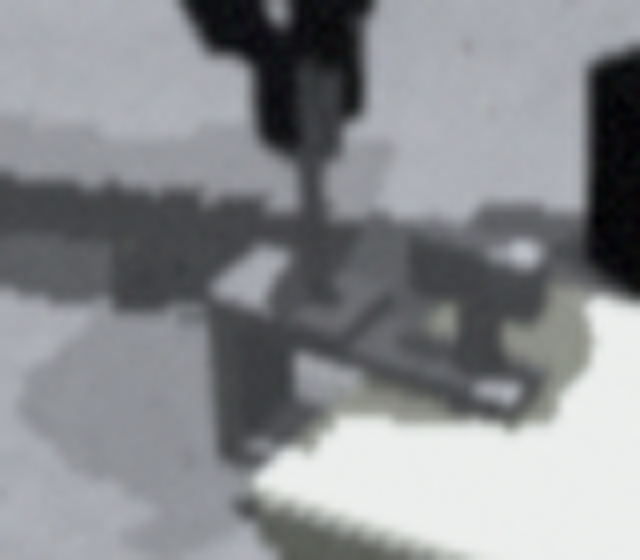

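The pin shaft (crop ~(315,230)) hangs just above the lip, slightly short in y, as the pose numbers also say. Correct y by +3.3 mm, then lower gently.

>>> arm_command(
  commands=[0, 0.0033, 0, 0, 0, 0, -1, 0, 0.0033, 0, 0, 0, 0, -1, 0, 0.0033, 0, 0, 0, 0, -1, 0, 0.0033, -0.004, 0, 0, 0, -1, 0, 0.0033, -0.006, 0, 0, 0, -1, 0, 0.0033, -0.008, 0, 0, 0, -1, 0, 0.0033, -0.01, 0, 0, 0, -1, 0, 0.0033, -0.01, 0, 0, 0, -1],
)

```text
t: 13.55
position: [476.1, 42.1, 328.3]
tool_rot: [180.0, -0.0, 6.1]
wrist_force: [0.8, -0.4, -0.7]
gripper_width: 0.261
gripper_force: 40.4
```

```bash
python3 st.py
```

```text
t 13.55 p [476.09  42.07 328.26] rot [ 1.7997e+02 -3.0000e-02  6.1200e+00] F [ 0.78 -0.45 -0.75] T [-0.02 -0.06 -0.01] w 0.261
grasp world [476.18  42.01 173.26] box [-126.64   -0.57  173.26] normal box [-5.e-04  4.e-04  1.e+00]
theta from grasp 0.0775 radius 247.4
```

>>> arm_command(
  commands=[0, 0, -0.003, 0, 0, 0, -1, 0, 0, -0.006, 0, 0, 0, -1, 0, 0, -0.009, 0, 0, 0, -1, 0, 0, -0.012, 0, 0, 0, -1, 0, 0, -0.012, 0, 0, 0, -1],
)

```text
t: 14.05
position: [476.1, 42.1, 316.1]
tool_rot: [180.0, -0.0, 6.1]
wrist_force: [-0.5, -1.1, -1.9]
gripper_width: 0.262
gripper_force: 40.4
```

```bash
python3 st.py
```

```text
t 14.05 p [476.12  42.07 316.14] rot [ 1.7998e+02 -3.0000e-02  6.1200e+00] F [-0.47 -1.07 -1.89] T [ 0.08 -0.2  -0.03] w 0.262
grasp world [476.21  42.01 161.14] box [-126.61   -0.57  161.14] normal box [-6.e-04  4.e-04  1.e+00]
theta from grasp 0.0318 radius 242.8
```

>>> arm_command(
  commands=[0, -0.0003, -0.004, 0, 0, 0, -1, 0, -0.0003, -0.008, 0, 0, 0, -1, 0, -0.0003, -0.012, 0, 0, 0, -1, 0, -0.0003, -0.016, 0, 0, 0, -1, 0, -0.0003, -0.02, 0, 0, 0, -1, 0, -0.0003, -0.024, 0, 0, 0, -1, 0, -0.0003, -0.028, 0, 0, 0, -1, 0, -0.0003, -0.03, 0, 0, 0, -1, 0, -0.0003, -0.03, 0, 0, 0, -1],
)

```text
t: 14.95
position: [476.2, 41.8, 286.4]
tool_rot: [180.0, -0.1, 6.1]
wrist_force: [1.9, 0.1, -1.2]
gripper_width: 0.26
gripper_force: 40.3
```

```bash
python3 st.py
```

```text
t 14.95 p [476.23  41.83 286.36] rot [ 1.7998e+02 -6.0000e-02  6.1200e+00] F [ 1.89  0.09 -1.17] T [ 0.03 -0.6  -0.  ] w 0.26
grasp world [476.4   41.8  131.36] box [-126.43   -0.81  131.36] normal box [-1.1e-03  3.0e-04  1.0e+00]
theta from grasp -0.0872 radius 233.6
```

>>> arm_command(
  commands=[0.0003, 0, -0.002, 0, 0, 0, -1, 0.0003, 0, -0.004, 0, 0, 0, -1, 0.0003, 0, -0.006, 0, 0, 0, -1, 0.0003, 0, -0.007, 0, 0, 0, -1, 0.0003, 0, -0.008, 0, 0, 0, -1],
)

```text
t: 15.45
position: [476.5, 41.8, 278.7]
tool_rot: [180.0, -0.1, 6.1]
wrist_force: [-1.8, 0.6, 9.1]
gripper_width: 0.261
gripper_force: 41.3
```

```bash
python3 st.py
```

```text
t 15.45 p [476.45  41.78 278.72] rot [ 1.7997e+02 -6.0000e-02  6.1300e+00] F [-1.75  0.6   9.09] T [0.25 0.94 0.04] w 0.261
grasp world [476.63  41.73 123.72] box [-126.21   -0.9   123.72] normal box [-1.1e-03  4.0e-04  1.0e+00]
theta from grasp -0.119 radius 231.6
```

The shoulder seats at the predicted height (TCP 278.7). Release and retreat.

>>> arm_command(
  commands=[0, 0, 0.0005, 0, 0, 0, 0, 0, 0, 0.001, 0, 0, 0, 0.2, 0, 0, 0.001, 0, 0, 0, 0.2, 0, 0, 0.001, 0, 0, 0, 0.2, 0, 0, 0.02, 0, 0, 0, 0.2, 0, 0, 0.06, 0, 0, 0, 0.2, 0, 0, 0.1, 0, 0, 0, 0.2, -0.02, -0.05, 0.12, 0, 0, 0, 0.2, -0.03, -0.1, 0.12, 0, 0, 0, 0.2, -0.04, -0.15, 0.12, 0, 0, 0, 0.2, -0.05, -0.195, 0.12, 0, 0, 0, 0.2, -0.05, -0.2, 0.12, 0, 0, 0, 0.2],
)

```text
t: 16.65
position: [424.9, -161.7, 398.8]
tool_rot: [179.9, -0.0, 5.9]
wrist_force: [1.2, 0.3, -0.4]
gripper_width: 0.597
gripper_force: 0.0
```

```bash
python3 st.py|head -1; python3 - <<'E'
from m import *
im2,d2,W=cloud("scene"); im,_,_=cloud("top")
h=lambda q,w:cv2.resize(q,(w,400),interpolation=cv2.INTER_CUBIC)
cv2.imwrite("pics/p6.png",np.hstack([h(im2[150:250,235:365],440),h(im[130:270,150:370],340)])[...,::-1])
m=(abs(W[...,0]-474)<22)&(abs(W[...,1]-42)<22)&(W[...,2]>104);P=W[m];print("head",len(P),np.median(P,0).round(1),P[:,2].max() if len(P) else 0)
E
```

```text
t 16.65 p [ 424.92 -161.67  398.84] rot [ 1.7994e+02 -5.0000e-02  5.8800e+00] F [ 1.22  0.29 -0.41] T [ 0.12 -0.1   0.01] w 0.597
head 171 [468.4  34.4 551. ] 568.2781727507972
```

View pics/p6.png

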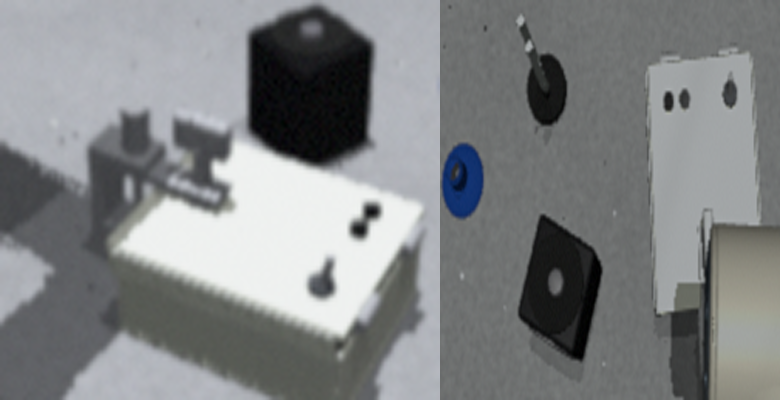

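The pin's head sits upright on the lip (crop ~(135,135)) with its shaft passing down through the keeper (130,187). The lid is closed, the handle is home and the neighbouring objects are undisturbed.

```bash
python3 -c "
from plant import manip
print(manip.hand_in())"
```

```text
the job is handed in; nothing more can be done
None
```

The signal box is secured and handed in at about 17 s. The lid is pressed down and latched with the blade home under the lip. The pin is seated through the lip with its head on top, and the last images show the speaker, fork and cup undisturbed; the piezo was not in that view, though the arm never went near it.

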